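Load the laundry tray, tall bottle at the back first

ROBOT

A 7-joint arm with a two-finger parallel gripper is mounted at the origin on a cart in front of the work surface, level with it; the furniture and walls round the work are solid. World frame = base frame: x ahead of the robot, y to its left, z up, the work surface at z = 0. Lengths are in m, angles in degrees, forces in N, time in s.
With the tool pointing down it reaches from about 0.4 to 0.9 m from the base axis. Payload 5.5 kg.
Tool frame: the origin (TCP) lies midway between the tips of the shut fingers; the grasp point (between the pads) lies 19 mm behind it; z points along the fingers, y is the line along which they close (so a half turn about z gives the same grasp; the last joint's range is limited). The gripper opens to 85 mm and grips with 20 to 120 N. Pads are 22 mm wide; open, the fingers measure 114 mm over their backs; the gripper's body (76 mm by 85 mm) begins 54 mm behind the grasp point. The pads swing forward as they close: fully open they stand 13 mm farther back than shut.
Start: joints at [85.611, 28.699, -24.465, 88.831, 12.651, 65.22, -12.049], TCP at [0.217, -0.613, 0.231] pointing down, gripper open.
Joint ranges: [-164.97, 164.97], [-17.58, 116.51], [-87.97, 89.64], [11.32, 138.91], [-80.73, 260.73], [10.89, 115.49], [-147.41, 147.41]. Speed limits (degrees/s): [147.25, 147.25, 180, 180, 180, 180, 180].

INTERFACE

Orientations are given as a 3x3 rotation matrix whose columns are the frame's x, y, z axes.
In Python, from bench import readout, grab_frame, robot gives the robot as it stands.
- The arm moves only by the tool jog_arm, never from a script. Its argument "steps" is a list of rows, each an object with "jaw": the finger opening in mm, from 0 to 85.4; "travel": the shift along the tool's x, y, z in mm, a list of three; "turn": the turn about the tool's z in degrees. A call has exactly 10 rows; each row shifts and turns the commanded pose from where the row before left it, along the tool's axes as they then stand; what a row does not reach is not made up. A row lasts 1/12 s, in which the tool goes at most 41.7 mm and 7.16 degrees, less where a joint would pass 70% of its speed; a pose out of reach is approached as far as the arm can. A call with a gripper value outside its range is refused whole. The fingers move at their own pace and stop on an object; "newtons" is the grip in N (left out, the last holds). Time passes only in rows, so rows that do not move let the fingers close, or fill a call up. It gives the time, the measured TCP pose, the force, the opening and the grip force at its end, in the units of the state.
- readout.read_state(): the state, without advancing time (a new reading comes with each control period).
- grab_frame(name): name is "scene" or "top"; returns a dict with "color" (384x512x3 uint8, red, green, blue), "vertical_fov" (degrees; the focal length in pixels is half the picture's height over the tangent of half this angle, whatever the lens; pixels are square), "cx", "cy" (the principal point, pixels), "pose" (4x4, takes a point from camera to world coordinates). Camera axes: x right, y down, z forward; pixel columns grow to the right and rows downward; lengths in m; the calibration is good to about 2 mm. A picture is of the moment at which its call begins. There is no depth.
- robot.sign_off(): hands the job in; it is judged then, once.
The state is a dict: "time_s": time; "joints": joint angles; "joint_vel": joint speeds; "joint_torque": joint torques, N m; "eef_pos": TCP position; "orientation": TCP orientation; "contact_force": force on the tool from outside, world axes, zero at the start; "torque": the same for the moment, N m; "gripper_width": opening from 0.0 (shut) to 1.0 (fully open); "grip_force": force on a finger pad.
Only numpy, scipy, OpenCV 4.12 (cv2) and the standard library are available. Lean on these libraries where they do the work, as an engineer would, in place of code of your own. Each camera call takes 0.05 s, during which the arm holds its last target. There are 200 camera calls.

TASK

Load the two-compartment wooden tray: first stand the tall dropper bottle upright in its back compartment (the one away from you, by the raised back board), then set the small low pot (as wide as the tin but shorter; not the wide flat one) upright in the front compartment, without carrying the pot over the bottle. Set both down on the tray floor rather than dropping them, and leave the tin where it stands.

Things in the scene. Friction and masses are not known exactly. Their poses are not given: they have to be found in the camera images.
- tray: Open wooden tray, fixed, 216 (x) x 176 (y) x 30 mm high; back (+x) board raised to 45 mm. Walls, floor 6 mm thick. A 30 mm high divider across the middle makes two compartments, each 99 (x) x 164 (y) mm inside, centres at x = +52.5 (back) and -52.5 mm (front), y = 0. Thin steel handles at both y ends. Origin: centre of underside; x points to the back, away from the robot, y left, z up.
- bottle: Small round brown bottle with a black dropper cap, about 33 mm in diameter and 102 mm tall: straight body up to 65 mm, then a narrower neck (24 mm) and a thin rubber bulb (13 mm). About 0.07 kg. Origin: centre of its underside; z is its upright axis.
- pot: Low round pot with a broad screw lid (the lid is closed and stays on), 58 mm in diameter, 50 mm tall, straight sides, solid. About 0.09 kg. Origin: centre of its underside; z is its upright axis.
- tin: Bystander: round tin can with metal top, 57 mm in diameter, 72 mm tall (taller than the pot). Not to be moved. Origin: centre of its underside; z is its upright axis.
Not all that is in view belongs to the job. There is more than one size of the bottle; the job needs the largest.

How it is judged (in metres and radians):
On the way, in this order (a step that is already met when the one before it is completed fails the run):
1. the bottle stands released and upright on the floor of the back compartment while the pot is still outside the tray (x of bottle in the frame of tray between 0.015 and 0.095 m and y of bottle in the frame of tray between -0.075 and 0.075 m and z of bottle in the frame of tray below 0.014 m and angle between bottle's own z axis and vertical below 0.17 rad and linear speed of bottle below 0.02 m/s and contact force between the fingers and bottle below 0.05 N and horizontal distance between pot and tray above 0.13 m), for 0.2 s.
2. then the pot stands released and upright on the floor of the front compartment (x of pot in the frame of tray between -0.095 and -0.015 m and y of pot in the frame of tray between -0.075 and 0.075 m and z of pot in the frame of tray below 0.014 m and angle between pot's own z axis and vertical below 0.17 rad and linear speed of pot below 0.02 m/s and contact force between the fingers and pot below 0.05 N), for 0.2 s.
At the end, for the whole second after the job is handed in: The bottle stands on the floor of the back compartment and the pot on the floor of the front compartment, each anywhere within its compartment, upright within 10 degrees, at rest and released; the tin is within 20 mm of where it stood (all of step 2 and x of bottle in the frame of tray between 0.015 and 0.095 m and y of bottle in the frame of tray between -0.075 and 0.075 m and z of bottle in the frame of tray below 0.014 m and angle between bottle's own z axis and vertical below 0.17 rad and linear speed of bottle below 0.02 m/s and contact force between the fingers and bottle below 0.05 N and distance of tin from where it was at the start of the episode below 0.02 m); the robot touches nothing.
It fails at once if the tin is pushed more than 20 mm or tipped (distance of tin from where it was at the start of the episode above 0.02 m or angle between tin's own z axis and vertical above 0.3 rad).
It fails at once if the pot is carried over the bottle that stands in the tray (horizontal distance between pot and bottle below 0.04 m and horizontal distance between bottle and tray below 0.1 m and z of bottle in the frame of tray below 0.014 m).
It fails at once if the bottle is dropped or thrown (moves freely faster than 0.6 m/s, a fall of about 2 cm) instead of being set down (contact force between the fingers and bottle below 0.05 N and linear speed of bottle above 0.6 m/s).
It fails at once if the pot is dropped or thrown (moves freely faster than 0.6 m/s, a fall of about 2 cm) instead of being set down (contact force between the fingers and pot below 0.05 N and linear speed of pot above 0.6 m/s).
It also fails if it takes over 64 s, if anything falls off the work surface, if the arm or the gripper's body presses on something with over 40 N, if the wrist force passes 120 N, or if a joint passes its speed limit or range.

## Working session

There is one attempt and no reset: what is moved stays moved. The work goes in short steps, Python scripts to look and compute and a tool call to move; the robot and the scene stay as the last step left them, time stands still between calls to the robot, and variables do not carry over. Pictures are saved under pics/ and viewed, at most 14 in all, crops included, and the job is handed in when it is done.

Besides the shell and the picture viewer there is one more tool, called after ">>>" as name(argument=value, ...), one argument or row to a line, values as JSON. jog_arm: Moves the arm, as the interface text tells. Its arguments: {"type":"object","properties":{"steps":{"type":"array","items":{"type":"object","properties":{"jaw":{"type":"number"},"travel":{"type":"array","items":{"type":"number"}},"turn":{"type":"number"}}}},"newtons":{"type":"number"}},"required":["steps"]}

```bash
mkdir -p pics; ls; cat > h.py <<'E'
import numpy as np,cv2
from bench import readout, grab_frame, robot
def snap(n,f):
    g=grab_frame(n); cv2.imwrite(f,g["color"][:,:,::-1]); np.savez(f[:-4]+".npz",**g); return g
def ray(g,u,v):
    f=g["color"].shape[0]/2/np.tan(np.radians(float(g["vertical_fov"]))/2)
    P=np.array(g["pose"]); d=P[:3,:3]@np.array([(u-float(g["cx"]))/f,(v-float(g["cy"]))/f,1]); return P[:3,3],d
def at(g,u,v,z):
    o,d=ray(g,u,v); return (o+d*(z-o[2])/d[2]).round(4)
def proj(g,p):
    f=g["color"].shape[0]/2/np.tan(np.radians(float(g["vertical_fov"]))/2)
    P=np.array(g["pose"]); c=P[:3,:3].T@(np.array(p)-P[:3,3]); return (c[0]/c[2]*f+float(g["cx"]),c[1]/c[2]*f+float(g["cy"]))
E
python3 - <<'E'
from h import *
for n in("scene","top"):
    g=snap(n,f"pics/{n}0.png"); print(n,g["vertical_fov"],g["cx"],g["cy"],np.round(g["pose"],3).tolist())
s=readout.read_state();print(s["time_s"],s["eef_pos"],np.round(s["orientation"],3),s["gripper_width"])
a=[cv2.resize(cv2.imread(f"pics/{n}0.png"),(800,600),interpolation=cv2.INTER_CUBIC) for n in("scene","top")]
for n,i in zip(("scene","top"),a): cv2.imwrite(f"pics/{n}0b.png",i)
E
```

```text
pics
scene 44.716746465491575 255.8920725235839 196.38620844212136 [[-0.498, -0.664, 0.557, 0.026], [-0.867, 0.393, -0.306, 0.135], [-0.016, -0.635, -0.772, 0.697], [0.0, 0.0, 0.0, 1.0]]
top 43.22135438846491 258.8584043702331 186.81000918146603 [[-0.01, -0.983, 0.184, 0.332], [-1.0, 0.008, -0.012, -0.108], [0.011, -0.184, -0.983, 1.084], [0.0, 0.0, 0.0, 1.0]]
0.1 [ 0.21641276 -0.6122321   0.23035403] [[ 0.943  0.333 -0.001]
 [ 0.333 -0.943  0.002]
 [ 0.    -0.002 -1.   ]] 0.9990738895024268
```

View pics/scene0b.png

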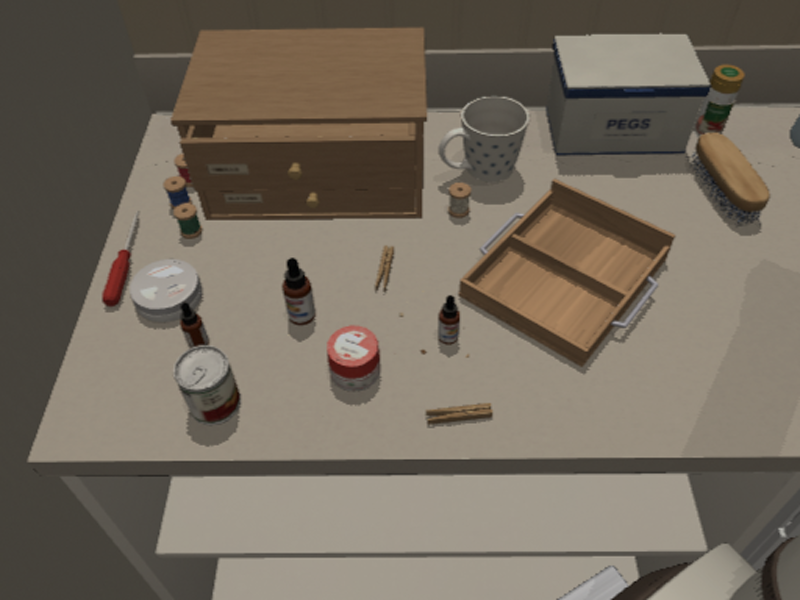

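View pics/top0b.png

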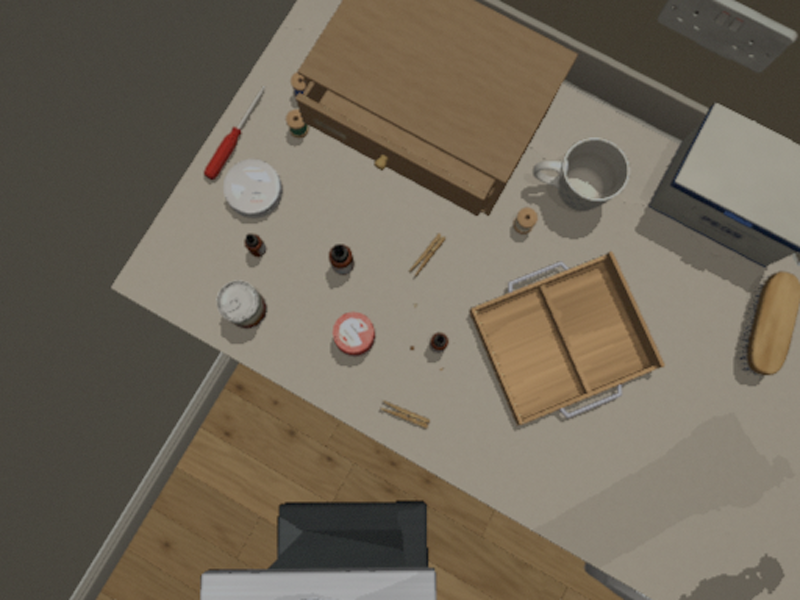

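The scene view shows bottle candidates at (298,295), (448,320) and (195,325), in 800x600 pixels. The one at (298,295) is clearly the largest. Pot candidates are the red-lidded pot (353,355), the wide flat one (165,288) and the tin (205,385), so I choose the red-lidded pot. The tray's raised back board runs from (555,188) to (672,240) in scene, which is the right edge in top. I'll check the choice in a close crop.

```bash
python3 - <<'E'
from h import *
a=cv2.imread("pics/scene0.png")[155:260,100:310]; b=cv2.imread("pics/top0.png")[145:275,130:430]
a=cv2.resize(a,None,fx=2.66,fy=2.66,interpolation=cv2.INTER_CUBIC);b=cv2.resize(b,None,fx=2.66,fy=2.66,interpolation=cv2.INTER_CUBIC)
c=np.zeros((a.shape[0]+b.shape[0],800,3),np.uint8);c[:a.shape[0],:a.shape[1]]=a;c[a.shape[0]:,:b.shape[1]]=b
print(a.shape,b.shape);cv2.imwrite("pics/crop1.png",c[:600])
S=np.load("pics/scene0.npz");T=np.load("pics/top0.npz");k=512/800
t=lambda u,v,z:at(T,u*k,v*k,z);s=lambda u,v,z:at(S,u*k,v*k,z)
print("bottle",t(340,248,.102),s(293,263,.102))
print("smallbottles top z.07",t(439,340,.07),s(449,298,.07),t(252,239,.07),s(186,307,.07))
print("pot",t(353,332,.05),s(353,343,.05)); print("tin",t(239,303,.072),s(204,369,.072))
c=[t(472,313,.03),t(518,422,.03),t(612,257,.045),t(660,365,.045)]
print("tray",c, np.linalg.norm(c[0]-c[1]),np.linalg.norm(c[2]-c[3]),np.linalg.norm(c[0]-c[2]),np.mean(c,0))
c2=[s(461,290,.03),s(586,358,.03),s(556,184,.045),s(672,237,.045)];print("trayS",c2)
E
```

```text
(279, 559, 3) (346, 798, 3)
bottle [ 0.5756 -0.0347  0.102 ] [ 0.5705 -0.0296  0.102 ]
smallbottles top z.07 [ 0.4551 -0.1662  0.07  ] [ 0.461  -0.1672  0.07  ] [0.5971 0.0889 0.07  ] [0.5998 0.0929 0.07  ]
pot [ 0.4696 -0.0493  0.05  ] [ 0.4739 -0.0509  0.05  ]
tin [0.5075 0.1036 0.072 ] [0.5078 0.105  0.072 ]
tray [array([ 0.4979, -0.2158,  0.03  ]), array([ 0.3459, -0.2751,  0.03  ]), array([ 0.5739, -0.4142,  0.045 ]), array([ 0.421 , -0.4712,  0.045 ])] 0.16315786833616086 0.16317907341322904 0.212987229664128 [ 0.459675 -0.344075  0.0375  ]
trayS [array([ 0.4921, -0.2056,  0.03  ]), array([ 0.3372, -0.2708,  0.03  ]), array([ 0.5741, -0.4088,  0.045 ]), array([ 0.421 , -0.4712,  0.045 ])]
```

View pics/crop1.png

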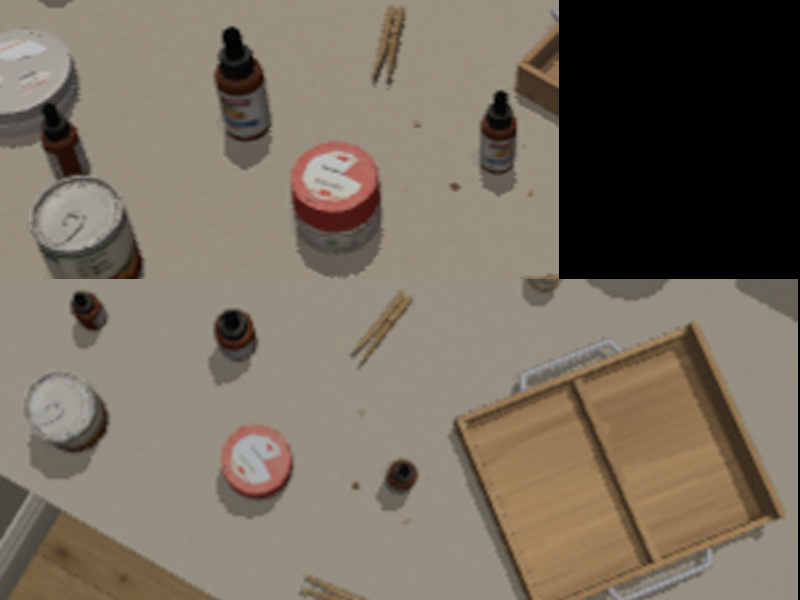

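The crop confirms both choices: the large bottle at crop (240,85) with its bulb from the top at (232,320), and the red-lidded pot at (335,195) / (257,460), shorter than the tin. The estimates in world coordinates agree within 5 mm between the two cameras:

| Item | x (m) | y (m) |
|---|---|---|
| Bottle | 0.572 | -0.033 |
| Pot | 0.471 | -0.050 |
| Tray centre | 0.459 | -0.341 |

The tray's x axis points at about -69°. Moving now.

>>> jog_arm(
  steps=[
    {"jaw": 75, "travel": [26, -21, 0], "turn": 0},
    {"jaw": 75, "travel": [26, -21, 0], "turn": 0},
    {"jaw": 75, "travel": [26, -21, 0], "turn": 0},
    {"jaw": 75, "travel": [26, -21, 0], "turn": 0},
    {"jaw": 75, "travel": [26, -21, 0], "turn": 0},
    {"jaw": 75, "travel": [26, -21, 0], "turn": 0},
    {"jaw": 75, "travel": [26, -21, 0], "turn": 0},
    {"jaw": 75, "travel": [26, -21, 0], "turn": 0},
    {"jaw": 75, "travel": [26, -21, 0], "turn": 0},
    {"jaw": 75, "travel": [26, -21, 0], "turn": 0},
  ],
  newtons=30,
)

```text
time_s: 0.93
eef_pos: [0.3921, -0.3266, 0.2311]
orientation: [[0.943, 0.333, -0.0], [0.333, -0.943, 0.0], [-0.0, -0.0, -1.0]]
contact_force: [0.4, -0.1, 0.4]
gripper_width: 0.879
grip_force: 0.0
```

>>> jog_arm(
  steps=[
    {"jaw": 75, "travel": [27, -22, 3], "turn": 0},
    {"jaw": 75, "travel": [27, -22, 3], "turn": 0},
    {"jaw": 75, "travel": [27, -22, 3], "turn": 0},
    {"jaw": 75, "travel": [27, -22, 3], "turn": 0},
    {"jaw": 75, "travel": [27, -22, 3], "turn": 0},
    {"jaw": 75, "travel": [27, -22, 3], "turn": 0},
    {"jaw": 75, "travel": [27, -22, 3], "turn": 0},
    {"jaw": 75, "travel": [27, -22, 3], "turn": 0},
    {"jaw": 75, "travel": [27, -22, 3], "turn": 0},
    {"jaw": 75, "travel": [24, -19, 3], "turn": 0},
  ],
)

```text
time_s: 1.77
eef_pos: [0.5718, -0.0322, 0.2009]
orientation: [[0.942, 0.334, -0.0], [0.334, -0.942, 0.001], [-0.0, -0.001, -1.0]]
contact_force: [0.5, 0.0, -0.1]
gripper_width: 0.876
grip_force: 0.0
```

```bash
python3 - <<'E'
from h import *
g=snap("scene","pics/s1.png");print(readout.read_state()["eef_pos"],readout.read_state()["joints"])
c=cv2.imread("pics/s1.png")[60:285,60:360];cv2.imwrite("pics/s1b.png",cv2.resize(c,(800,600),interpolation=cv2.INTER_CUBIC))
for p in [(.572,-.033,0),(.572,-.033,.102)]:
    u,v=proj(g,p);print((u-60)*8/3,(v-60)*8/3)
E
```

```text
[ 0.57419189 -0.0249708   0.20103581] [ 30.66312727  25.72120392 -39.45024618 101.4343734   18.33446352
  59.2952205  -85.52872774]
361.8303878251352 382.5967762405274
343.8372128524082 285.41989898728957
```

View pics/s1b.png

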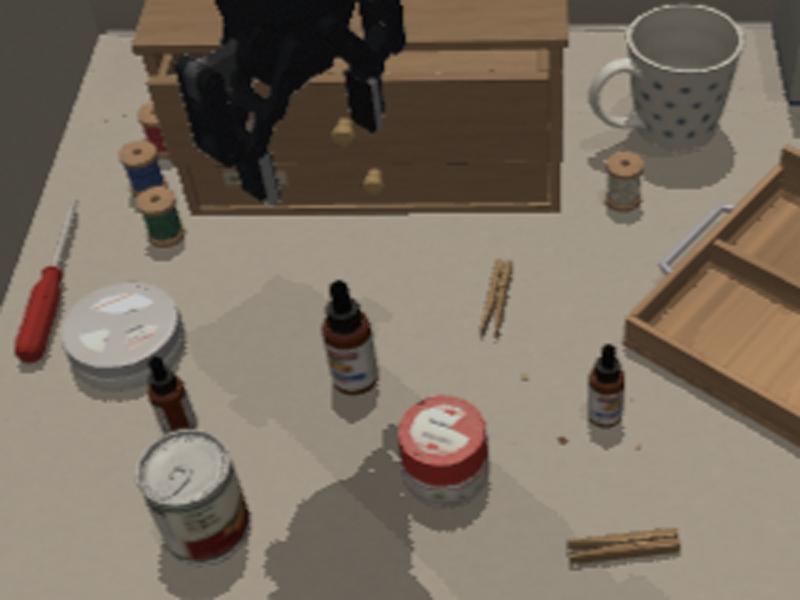

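The bottle sits at crop (338,287) top and (354,382) base, with the prediction about 7 px to the right, i.e. within about 4 mm. The way down is clear.

>>> jog_arm(
  steps=[
    {"jaw": 75, "travel": [-3, 5, 0], "turn": 0},
    {"jaw": 75, "travel": [0, 0, 20], "turn": 0},
    {"jaw": 75, "travel": [0, 0, 25], "turn": 0},
    {"jaw": 75, "travel": [0, 0, 25], "turn": 0},
    {"jaw": 75, "travel": [0, 0, 25], "turn": 0},
    {"jaw": 75, "travel": [0, 0, 25], "turn": 0},
    {"jaw": 75, "travel": [0, 0, 20], "turn": 0},
    {"jaw": 75, "travel": [0, 0, 15], "turn": 0},
    {"jaw": 75, "travel": [0, 0, 8], "turn": 0},
    {"jaw": 75, "travel": [0, 0, 0], "turn": 0},
  ],
)

```text
time_s: 2.65
eef_pos: [0.5681, -0.0413, 0.0363]
orientation: [[0.943, 0.332, -0.004], [0.332, -0.943, -0.0], [-0.004, -0.001, -1.0]]
contact_force: [-1.0, -0.0, 1.9]
gripper_width: 0.878
grip_force: 0.0
```

```bash
python3 - <<'E'
from h import *
g=snap("scene","pics/s2.png");t=snap("top","pics/t2.png");print(readout.read_state()["eef_pos"])
c=cv2.imread("pics/s2.png")[100:240,120:270];d=cv2.imread("pics/t2.png")[95:235,150:300]
cv2.imwrite("pics/s2b.png",cv2.resize(np.hstack([c,d]),(800,373),interpolation=cv2.INTER_CUBIC))
E
```

```text
[ 0.57011677 -0.04074104  0.03863417]
```

View pics/s2b.png

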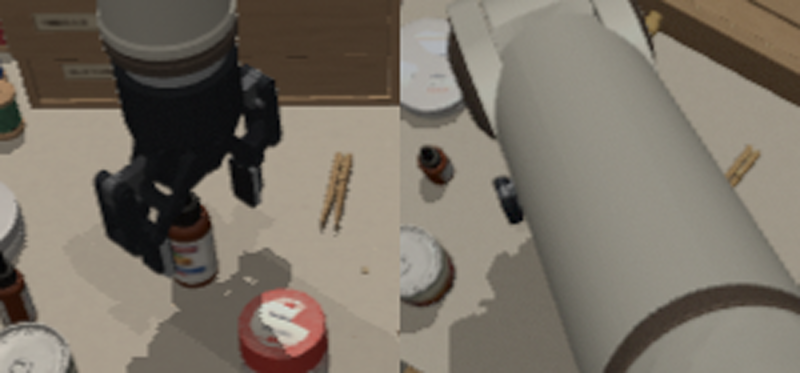

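The left finger tip at (155,265) is close to the bottle body and the midpoint of the tips is about 11 px right of the bottle axis (188,228). The TCP settled about 8 mm off, so I correct it and close.

>>> jog_arm(
  steps=[
    {"jaw": 75, "travel": [3, -3, 1], "turn": 0},
    {"jaw": 75, "travel": [3, -3, 1], "turn": 0},
    {"jaw": 75, "travel": [0, 0, 0], "turn": 0},
    {"jaw": 60, "travel": [0, 0, 0], "turn": 0},
    {"jaw": 50, "travel": [0, 0, 0], "turn": 0},
    {"jaw": 40, "travel": [0, 0, 0], "turn": 0},
    {"jaw": 28, "travel": [0, 0, 0], "turn": 0},
    {"jaw": 28, "travel": [0, 0, 0], "turn": 0},
    {"jaw": 28, "travel": [0, 0, 0], "turn": 0},
    {"jaw": 28, "travel": [0, 0, 0], "turn": 0},
  ],
  newtons=30,
)

```text
time_s: 3.58
eef_pos: [0.5739, -0.0329, 0.0366]
orientation: [[0.943, 0.333, 0.0], [0.333, -0.943, -0.0], [0.0, 0.0, -1.0]]
contact_force: [-0.3, -0.2, 4.0]
gripper_width: 0.368
grip_force: 29.7
```

>>> jog_arm(
  steps=[
    {"jaw": 25, "travel": [0, 0, -4], "turn": 0},
    {"jaw": 25, "travel": [0, 0, -8], "turn": 0},
    {"jaw": 25, "travel": [0, 0, -12], "turn": 0},
    {"jaw": 25, "travel": [0, 0, -14], "turn": 0},
    {"jaw": 25, "travel": [0, 0, -14], "turn": 0},
    {"jaw": 25, "travel": [0, 0, -14], "turn": 0},
    {"jaw": 25, "travel": [0, 0, -14], "turn": 0},
    {"jaw": 25, "travel": [0, 0, -12], "turn": 0},
    {"jaw": 25, "travel": [0, 0, -6], "turn": 0},
    {"jaw": 25, "travel": [0, 0, 0], "turn": 0},
  ],
)

```text
time_s: 4.42
eef_pos: [0.575, -0.0327, 0.1365]
orientation: [[0.943, 0.333, 0.003], [0.333, -0.943, -0.001], [0.003, 0.002, -1.0]]
contact_force: [-0.0, -0.3, -0.6]
gripper_width: 0.365
grip_force: 29.8
```

```bash
python3 - <<'E'
from h import *
g=snap("scene","pics/s3.png");s=readout.read_state();print(s["eef_pos"],s["gripper_width"],s["grip_force"])
c=cv2.imread("pics/s3.png")[40:240,80:346]
cv2.imwrite("pics/s3b.png",cv2.resize(c,(798,600),interpolation=cv2.INTER_CUBIC))
E
```

```text
[ 0.57423213 -0.03281597  0.13522865] 0.3674687326044791 29.81676544994116
```

View pics/s3b.png

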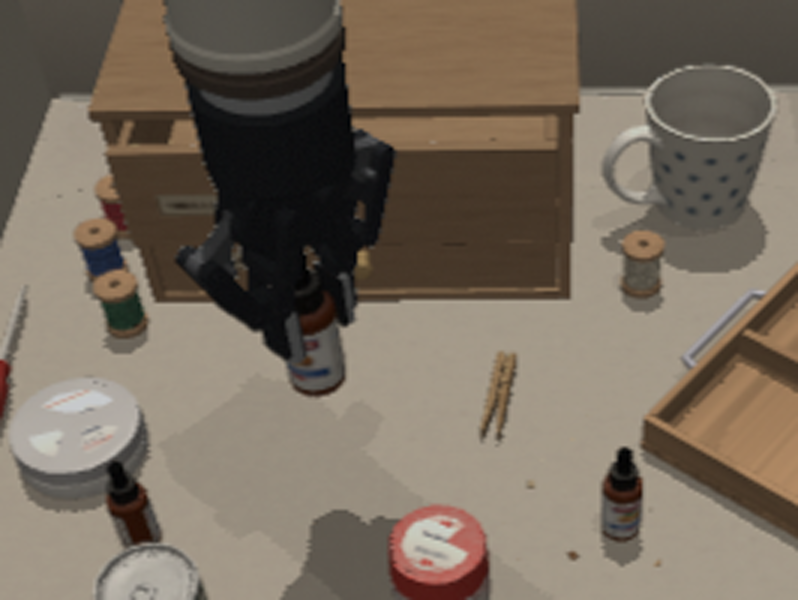

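The bottle is held upright at (315,340), clear of the table. Carry it to the back compartment at about (0.479,-0.391).

>>> jog_arm(
  steps=[
    {"jaw": 25, "travel": [-7, 10, 0], "turn": 0},
    {"jaw": 25, "travel": [-13, 19, 0], "turn": 0},
    {"jaw": 25, "travel": [-13, 19, 0], "turn": 0},
    {"jaw": 25, "travel": [-13, 19, 0], "turn": 0},
    {"jaw": 25, "travel": [-13, 19, 0], "turn": 0},
    {"jaw": 25, "travel": [-13, 19, 0], "turn": 0},
    {"jaw": 25, "travel": [-13, 19, 0], "turn": 0},
    {"jaw": 25, "travel": [-13, 19, 0], "turn": 0},
    {"jaw": 25, "travel": [-13, 19, 0], "turn": 0},
    {"jaw": 25, "travel": [-13, 19, 0], "turn": 0},
  ],
)

```text
time_s: 5.3
eef_pos: [0.5152, -0.2464, 0.133]
orientation: [[0.943, 0.333, -0.002], [0.333, -0.943, 0.001], [-0.002, -0.001, -1.0]]
contact_force: [0.3, 0.7, -0.3]
gripper_width: 0.367
grip_force: 29.8
```

>>> jog_arm(
  steps=[
    {"jaw": 25, "travel": [-13, 19, 0], "turn": 0},
    {"jaw": 25, "travel": [-13, 19, 0], "turn": 0},
    {"jaw": 25, "travel": [-13, 19, 0], "turn": 0},
    {"jaw": 25, "travel": [-13, 19, 0], "turn": 0},
    {"jaw": 25, "travel": [-13, 19, 0], "turn": 0},
    {"jaw": 25, "travel": [-13, 19, 0], "turn": 0},
    {"jaw": 25, "travel": [-7, 11, 0], "turn": 0},
    {"jaw": 25, "travel": [0, 0, 0], "turn": 0},
    {"jaw": 25, "travel": [0, 0, 0], "turn": 0},
    {"jaw": 25, "travel": [0, 0, 0], "turn": 0},
  ],
)

```text
time_s: 6.13
eef_pos: [0.4789, -0.389, 0.1338]
orientation: [[0.942, 0.335, -0.0], [0.335, -0.942, 0.002], [0.0, -0.002, -1.0]]
contact_force: [0.3, 0.6, -0.7]
gripper_width: 0.368
grip_force: 29.8
```

```bash
python3 - <<'E'
from h import *
g=snap("scene","pics/s4.png");s=readout.read_state();print(s["time_s"],s["eef_pos"],s["gripper_width"],s["grip_force"],np.round(s["orientation"],3))
c=cv2.imread("pics/s4.png")[40:265,212:512]
cv2.imwrite("pics/s4b.png",cv2.resize(c,(800,600),interpolation=cv2.INTER_CUBIC))
# tray model from centre, angle
c=np.array([.459,-.341,0]);a=np.radians(-69);X=np.array([np.cos(a),np.sin(a),0]);Y=np.array([-np.sin(a),np.cos(a),0])
for x,y,z in [(-.108,.088,.03),(-.108,-.088,.03),(.108,.088,.045),(.108,-.088,.045),(.0525,0,.006),(.0,.088,.03),(0,-.088,.03)]:
    u,v=proj(g,c+x*X+y*Y+[0,0,z]);print((x,y,z),round((u-212)*8/3),round((v-40)*8/3))
E
```

```text
6.1833 [ 0.47928624 -0.38872435  0.13405882] 0.3679470111381981 29.836536974762566 [[ 0.942  0.336  0.   ]
 [ 0.336 -0.942  0.001]
 [ 0.001 -0.001 -1.   ]]
(-0.108, 0.088, 0.03) 217 377
(-0.108, -0.088, 0.03) 435 503
(0.108, 0.088, 0.045) 381 203
(0.108, -0.088, 0.045) 589 301
(0.0525, 0, 0.006) 434 327
(0.0, 0.088, 0.03) 302 293
(0, -0.088, 0.03) 514 404
```

View pics/s4b.png

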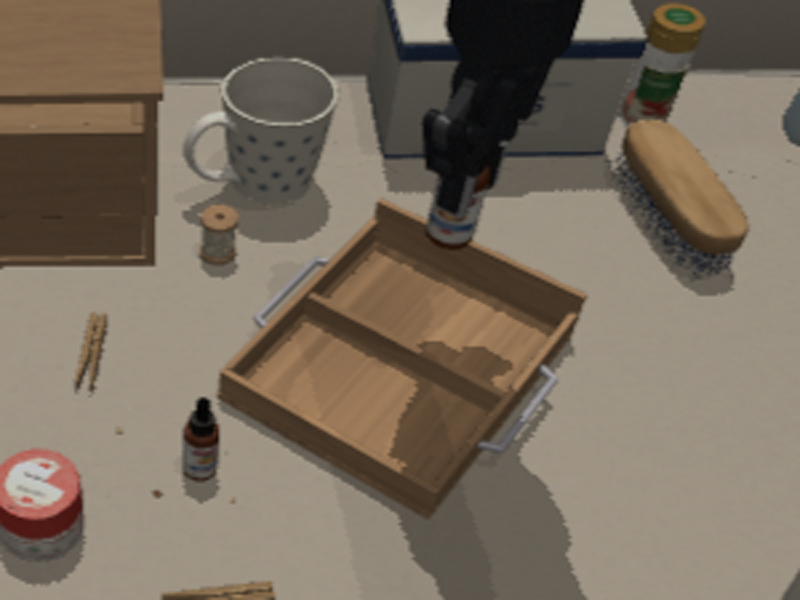

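The projected tray model matches the picture: corners (380,203), (585,299), (220,377), (432,508). Lowering the bottle next.

>>> jog_arm(
  steps=[
    {"jaw": 25, "travel": [0, 0, 6], "turn": 0},
    {"jaw": 25, "travel": [0, 0, 14], "turn": 0},
    {"jaw": 25, "travel": [0, 0, 16], "turn": 0},
    {"jaw": 25, "travel": [0, 0, 16], "turn": 0},
    {"jaw": 25, "travel": [0, 0, 14], "turn": 0},
    {"jaw": 25, "travel": [0, 0, 10], "turn": 0},
    {"jaw": 25, "travel": [0, 0, 6], "turn": 0},
    {"jaw": 25, "travel": [0, 0, 3], "turn": 0},
    {"jaw": 25, "travel": [0, 0, 2], "turn": 0},
    {"jaw": 25, "travel": [0, 0, 0], "turn": 0},
  ],
)

```text
time_s: 7.02
eef_pos: [0.4789, -0.3908, 0.0474]
orientation: [[0.943, 0.333, 0.0], [0.333, -0.943, -0.0], [0.0, 0.0, -1.0]]
contact_force: [0.3, 0.0, -0.0]
gripper_width: 0.37
grip_force: 29.8
```

>>> jog_arm(
  steps=[
    {"jaw": 25, "travel": [0, 0, 1], "turn": 0},
    {"jaw": 25, "travel": [0, 0, 1], "turn": 0},
    {"jaw": 25, "travel": [0, 0, 1], "turn": 0},
    {"jaw": 25, "travel": [0, 0, 1], "turn": 0},
    {"jaw": 25, "travel": [0, 0, 0], "turn": 0},
    {"jaw": 25, "travel": [0, 0, 0], "turn": 0},
    {"jaw": 25, "travel": [0, 0, 0], "turn": 0},
    {"jaw": 25, "travel": [0, 0, 0], "turn": 0},
    {"jaw": 25, "travel": [0, 0, 0], "turn": 0},
    {"jaw": 25, "travel": [0, 0, 0], "turn": 0},
  ],
)

```text
time_s: 7.85
eef_pos: [0.4787, -0.3908, 0.0434]
orientation: [[0.943, 0.333, 0.0], [0.333, -0.943, -0.0], [0.0, 0.0, -1.0]]
contact_force: [-0.7, -0.2, -0.0]
gripper_width: 0.369
grip_force: 29.8
```

Not yet in contact (expected at about 0.0426). I go down 1–2 mm more, then release slowly.

>>> jog_arm(
  steps=[
    {"jaw": 25, "travel": [0, 0, 1], "turn": 0},
    {"jaw": 25, "travel": [0, 0, 0.5], "turn": 0},
    {"jaw": 25, "travel": [0, 0, 0], "turn": 0},
    {"jaw": 25, "travel": [0, 0, 0], "turn": 0},
    {"jaw": 25, "travel": [0, 0, 0], "turn": 0},
    {"jaw": 25, "travel": [0, 0, 0], "turn": 0},
    {"jaw": 25, "travel": [0, 0, 0], "turn": 0},
    {"jaw": 25, "travel": [0, 0, 0], "turn": 0},
    {"jaw": 25, "travel": [0, 0, 0], "turn": 0},
    {"jaw": 25, "travel": [0, 0, 0], "turn": 0},
  ],
)

```text
time_s: 8.68
eef_pos: [0.479, -0.391, 0.0426]
orientation: [[0.943, 0.333, 0.0], [0.333, -0.943, -0.001], [0.0, 0.001, -1.0]]
contact_force: [-0.9, 1.5, 4.0]
gripper_width: 0.369
grip_force: 30.3
```

Contact with 4 N upward: it is standing on the floor. Releasing.

>>> jog_arm(
  steps=[
    {"jaw": 33, "travel": [0, 0, 0], "turn": 0},
    {"jaw": 36, "travel": [0, 0, 0], "turn": 0},
    {"jaw": 40, "travel": [0, 0, 0], "turn": 0},
    {"jaw": 46, "travel": [0, 0, 0], "turn": 0},
    {"jaw": 52, "travel": [0, 0, 0], "turn": 0},
    {"jaw": 56, "travel": [0, 0, 0], "turn": 0},
    {"jaw": 56, "travel": [0, 0, 0], "turn": 0},
    {"jaw": 56, "travel": [0, 0, 0], "turn": 0},
    {"jaw": 56, "travel": [0, 0, 0], "turn": 0},
    {"jaw": 56, "travel": [0, 0, 0], "turn": 0},
  ],
)

```text
time_s: 9.52
eef_pos: [0.4787, -0.3908, 0.0418]
orientation: [[0.943, 0.333, 0.0], [0.333, -0.943, -0.0], [0.0, 0.0, -1.0]]
contact_force: [-0.4, -0.7, -0.0]
gripper_width: 0.658
grip_force: 0.0
```

>>> jog_arm(
  steps=[
    {"jaw": 56, "travel": [0, 0, -4], "turn": 0},
    {"jaw": 56, "travel": [0, 0, -8], "turn": 0},
    {"jaw": 56, "travel": [0, 0, -12], "turn": 0},
    {"jaw": 56, "travel": [0, 0, -16], "turn": 0},
    {"jaw": 56, "travel": [0, 0, -20], "turn": 0},
    {"jaw": 56, "travel": [0, 0, -22], "turn": 0},
    {"jaw": 56, "travel": [0, 0, -22], "turn": 0},
    {"jaw": 56, "travel": [0, 0, -22], "turn": 0},
    {"jaw": 56, "travel": [0, 0, -20], "turn": 0},
    {"jaw": 56, "travel": [0, 0, -10], "turn": 0},
  ],
)

```text
time_s: 10.35
eef_pos: [0.4802, -0.3915, 0.2022]
orientation: [[0.943, 0.334, 0.004], [0.334, -0.943, -0.003], [0.003, 0.005, -1.0]]
contact_force: [-0.2, -0.1, 0.3]
gripper_width: 0.653
grip_force: 0.0
```

```bash
python3 - <<'E'
from h import *
g=snap("scene","pics/s5.png");s=readout.read_state();print(s["time_s"],s["eef_pos"],s["joints"])
c=cv2.imread("pics/s5.png")[40:265,212:512]
cv2.imwrite("pics/s5b.png",cv2.resize(c,(800,600),interpolation=cv2.INTER_CUBIC))
E
```

```text
10.4 [ 0.48077182 -0.39194388  0.20304349] [ 62.43984488  29.07563363 -34.9570565   95.05902967  18.59023328
  61.33724617 -48.55271758]
```

View pics/s5b.png

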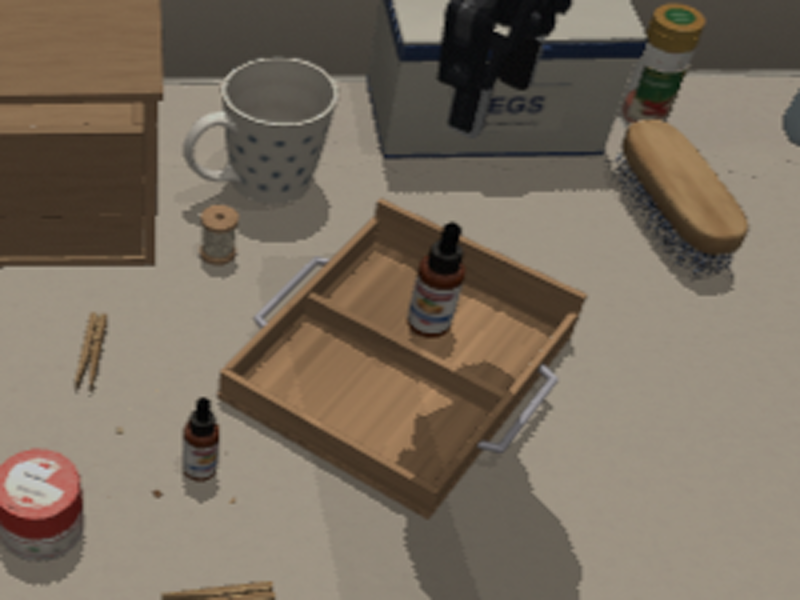

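The bottle stands upright in the back compartment, with its base at (433,322) and tip at (451,232). Next the pot: go above it and turn -91° so the fingers close along the tray's y axis.

>>> jog_arm(
  steps=[
    {"jaw": 85, "travel": [4, -12, 0], "turn": 0},
    {"jaw": 85, "travel": [8, -26, 0], "turn": 0},
    {"jaw": 85, "travel": [8, -26, 0], "turn": 0},
    {"jaw": 85, "travel": [8, -26, 0], "turn": 0},
    {"jaw": 85, "travel": [8, -26, 0], "turn": 0},
    {"jaw": 85, "travel": [8, -26, 0], "turn": 0},
    {"jaw": 85, "travel": [8, -26, 0], "turn": 0},
    {"jaw": 85, "travel": [8, -26, 0], "turn": 0},
    {"jaw": 85, "travel": [8, -26, 0], "turn": 0},
    {"jaw": 85, "travel": [8, -26, 0], "turn": 0},
  ],
)

```text
time_s: 11.23
eef_pos: [0.4664, -0.1311, 0.1964]
orientation: [[0.943, 0.334, -0.003], [0.334, -0.943, 0.001], [-0.002, -0.002, -1.0]]
contact_force: [0.2, -0.4, 0.5]
gripper_width: 0.995
grip_force: 0.0
```

>>> jog_arm(
  steps=[
    {"jaw": 85, "travel": [8, -26, 0], "turn": 0},
    {"jaw": 85, "travel": [8, -26, 0], "turn": 0},
    {"jaw": 85, "travel": [8, -20, 0], "turn": 0},
    {"jaw": 85, "travel": [5, -8, 0], "turn": 0},
    {"jaw": 85, "travel": [0, 0, 0], "turn": -7},
    {"jaw": 85, "travel": [0, 0, 0], "turn": -7},
    {"jaw": 85, "travel": [0, 0, 0], "turn": -7},
    {"jaw": 85, "travel": [0, 0, 0], "turn": -7},
    {"jaw": 85, "travel": [0, 0, 0], "turn": -7},
    {"jaw": 85, "travel": [0, 0, 0], "turn": -7},
  ],
)

```text
time_s: 12.07
eef_pos: [0.468, -0.0488, 0.1968]
orientation: [[0.473, 0.881, -0.002], [0.881, -0.473, 0.0], [-0.001, -0.002, -1.0]]
contact_force: [0.3, -0.2, 0.0]
gripper_width: 0.996
grip_force: 0.0
```

>>> jog_arm(
  steps=[
    {"jaw": 85, "travel": [0, 0, 0], "turn": -7},
    {"jaw": 85, "travel": [0, 0, 0], "turn": -7},
    {"jaw": 85, "travel": [0, 0, 0], "turn": -7},
    {"jaw": 85, "travel": [0, 0, 0], "turn": -7},
    {"jaw": 85, "travel": [0, 0, 0], "turn": -7},
    {"jaw": 85, "travel": [0, 0, 0], "turn": -7},
    {"jaw": 85, "travel": [0, 0, 0], "turn": -7},
    {"jaw": 85, "travel": [0, 0, 0], "turn": 0},
    {"jaw": 85, "travel": [0, 0, 0], "turn": 0},
    {"jaw": 85, "travel": [0, 0, 0], "turn": 0},
  ],
)

```text
time_s: 12.9
eef_pos: [0.4685, -0.0487, 0.1973]
orientation: [[-0.346, 0.938, -0.001], [0.938, 0.346, 0.0], [0.001, -0.001, -1.0]]
contact_force: [-0.5, -0.4, -0.5]
gripper_width: 0.998
grip_force: 0.0
```

```bash
python3 - <<'E'
from h import *
g=snap("scene","pics/s6.png");s=readout.read_state();print(s["time_s"],s["eef_pos"],s["joints"],s["orientation"].round(3))
R=s["orientation"]
for p in[(.471,-.05),(.473,-.050)]:print(R.T@(np.array([*p,.022])-s["eef_pos"])*1000)
c=cv2.imread("pics/s6.png")[120:285,110:330]
cv2.imwrite("pics/s6b.png",cv2.resize(c,(800,600),interpolation=cv2.INTER_CUBIC))
for p in [(.472,-.05,0),(.472,-.05,.05)]:
    u,v=proj(g,p);print((u-110)*800/220,(v-120)*600/165)
E
```

```text
12.95 [ 0.46868088 -0.0486059   0.19747871] [ 56.37044331  22.17145671 -63.90357073 114.86901844  23.72662694
  57.34259945   1.18241959] [[-0.347  0.938 -0.001]
 [ 0.938  0.347  0.   ]
 [ 0.    -0.001 -1.   ]]
[ -2.16344299   1.78343538 175.477173  ]
[ -2.85701471   3.65932366 175.47598882]
428.3925503081454 425.39690381440477
421.81372155313386 365.4471989444881
```

View pics/s6b.png

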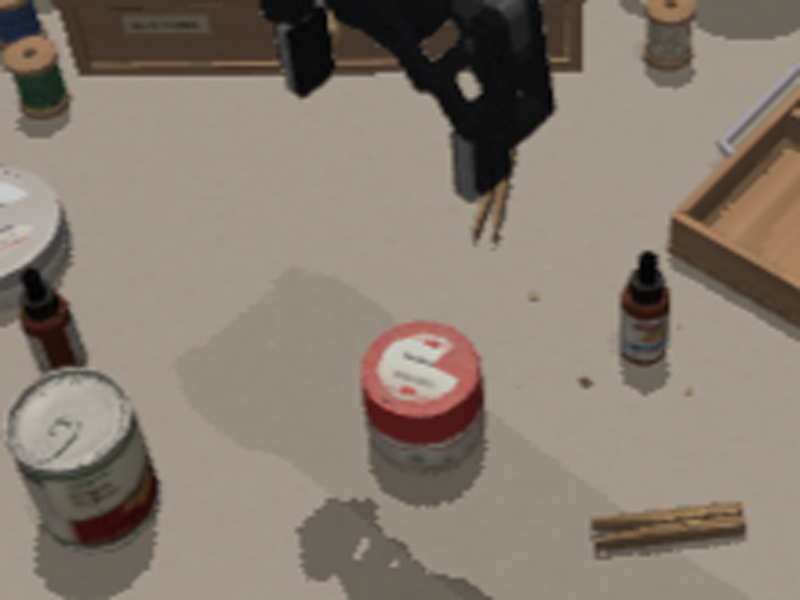

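The pot's lid is centred at (422,370) against a prediction of (422,365), so it agrees within 2 mm. The path down is clear. Descending.

>>> jog_arm(
  steps=[
    {"jaw": 85.4, "travel": [-1, 2, 5], "turn": 0},
    {"jaw": 85.4, "travel": [0, 0, 12], "turn": 0},
    {"jaw": 85.4, "travel": [0, 0, 20], "turn": 0},
    {"jaw": 85.4, "travel": [0, 0, 20], "turn": 0},
    {"jaw": 85.4, "travel": [0, 0, 20], "turn": 0},
    {"jaw": 85.4, "travel": [0, 0, 16], "turn": 0},
    {"jaw": 85.4, "travel": [0, 0, 12], "turn": 0},
    {"jaw": 85.4, "travel": [0, 0, 8], "turn": 0},
    {"jaw": 85.4, "travel": [0, 0, 4], "turn": 0},
    {"jaw": 85.4, "travel": [0, 0, 0], "turn": 0},
  ],
)

```text
time_s: 13.78
eef_pos: [0.4709, -0.0484, 0.0801]
orientation: [[-0.35, 0.937, -0.001], [0.937, 0.35, 0.0], [0.001, -0.001, -1.0]]
contact_force: [0.2, -0.6, 0.6]
gripper_width: 0.999
grip_force: 0.0
```

```bash
python3 - <<'E'
from h import *
g=snap("scene","pics/s7.png");s=readout.read_state();print(s["time_s"],s["eef_pos"])
c=cv2.imread("pics/s7.png")[150:285,130:310]
cv2.imwrite("pics/s7b.png",cv2.resize(c,(800,600),interpolation=cv2.INTER_CUBIC))
E
```

```text
13.8333 [ 0.4713841  -0.04846007  0.08081024]
```

View pics/s7b.png

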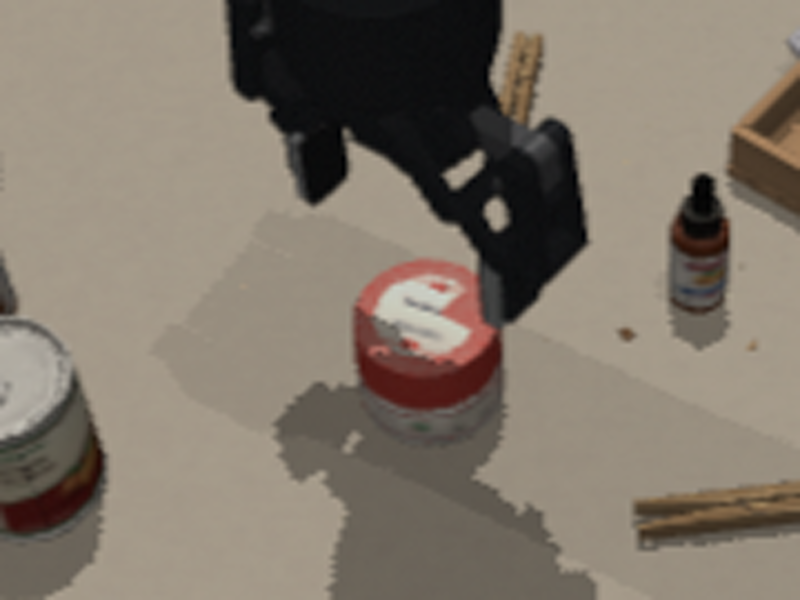

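The near tip is at (500,315) and the far one at (315,200). Their midpoint, brought down to lid height, is about 12 px left of the lid centre (427,318), so I shift about 2–3 mm and go down.

>>> jog_arm(
  steps=[
    {"jaw": 85.4, "travel": [-2, -2, 0], "turn": 0},
    {"jaw": 85.4, "travel": [0, 0, 8], "turn": 0},
    {"jaw": 85.4, "travel": [0, 0, 12], "turn": 0},
    {"jaw": 85.4, "travel": [0, 0, 12], "turn": 0},
    {"jaw": 85.4, "travel": [0, 0, 12], "turn": 0},
    {"jaw": 85.4, "travel": [0, 0, 12], "turn": 0},
    {"jaw": 85.4, "travel": [0, 0, 8], "turn": 0},
    {"jaw": 85.4, "travel": [0, 0, 4], "turn": 0},
    {"jaw": 85.4, "travel": [0, 0, 1], "turn": 0},
    {"jaw": 85.4, "travel": [0, 0, 0], "turn": 0},
  ],
)

```text
time_s: 14.67
eef_pos: [0.47, -0.0511, 0.0116]
orientation: [[-0.35, 0.937, -0.0], [0.937, 0.35, 0.0], [0.0, -0.0, -1.0]]
contact_force: [-1.2, -0.1, -0.5]
gripper_width: 0.995
grip_force: 0.0
```

>>> jog_arm(
  steps=[
    {"jaw": 75, "travel": [0, 0, 0], "turn": 0},
    {"jaw": 68, "travel": [0, 0, 0], "turn": 0},
    {"jaw": 62, "travel": [0, 0, 0], "turn": 0},
    {"jaw": 56, "travel": [0, 0, 0], "turn": 0},
    {"jaw": 50, "travel": [0, 0, 0], "turn": 0},
    {"jaw": 50, "travel": [0, 0, 0], "turn": 0},
    {"jaw": 50, "travel": [0, 0, 0], "turn": 0},
    {"jaw": 50, "travel": [0, 0, 0], "turn": 0},
    {"jaw": 50, "travel": [0, 0, 0], "turn": 0},
    {"jaw": 50, "travel": [0, 0, 0], "turn": 0},
  ],
  newtons=35,
)

```text
time_s: 15.5
eef_pos: [0.4706, -0.0513, 0.0125]
orientation: [[-0.35, 0.937, 0.001], [0.937, 0.35, -0.001], [-0.001, 0.001, -1.0]]
contact_force: [-0.6, -0.0, 4.8]
gripper_width: 0.669
grip_force: 36.5
```

Gripped at 57 mm. Lift, then carry it to the front compartment at about (0.440,-0.292), high over the small bottle.

>>> jog_arm(
  steps=[
    {"jaw": 50, "travel": [0, 0, -4], "turn": 0},
    {"jaw": 50, "travel": [0, 0, -8], "turn": 0},
    {"jaw": 50, "travel": [0, 0, -14], "turn": 0},
    {"jaw": 50, "travel": [0, 0, -16], "turn": 0},
    {"jaw": 50, "travel": [0, 0, -16], "turn": 0},
    {"jaw": 50, "travel": [0, 0, -16], "turn": 0},
    {"jaw": 50, "travel": [0, 0, -16], "turn": 0},
    {"jaw": 50, "travel": [0, 0, -12], "turn": 0},
    {"jaw": 50, "travel": [0, 0, -6], "turn": 0},
    {"jaw": 50, "travel": [0, 0, 0], "turn": 0},
  ],
)

```text
time_s: 16.33
eef_pos: [0.4709, -0.0515, 0.1211]
orientation: [[-0.349, 0.937, 0.002], [0.937, 0.349, -0.001], [-0.002, 0.002, -1.0]]
contact_force: [0.3, -0.1, -1.1]
gripper_width: 0.666
grip_force: 37.6
```

>>> jog_arm(
  steps=[
    {"jaw": 50, "travel": [-7, -4, 0], "turn": 0},
    {"jaw": 50, "travel": [-16, -8, 0], "turn": 0},
    {"jaw": 50, "travel": [-16, -8, 0], "turn": 0},
    {"jaw": 50, "travel": [-16, -8, 0], "turn": 0},
    {"jaw": 50, "travel": [-16, -8, 0], "turn": 0},
    {"jaw": 50, "travel": [-16, -8, 0], "turn": 0},
    {"jaw": 50, "travel": [-16, -8, 0], "turn": 0},
    {"jaw": 50, "travel": [-16, -8, 0], "turn": 0},
    {"jaw": 50, "travel": [-16, -8, 0], "turn": 0},
    {"jaw": 50, "travel": [-16, -8, 0], "turn": 0},
  ],
)

```text
time_s: 17.17
eef_pos: [0.4503, -0.2206, 0.1186]
orientation: [[-0.349, 0.937, -0.002], [0.937, 0.349, 0.001], [0.002, -0.002, -1.0]]
contact_force: [0.3, -0.5, -1.1]
gripper_width: 0.672
grip_force: 37.6
```

>>> jog_arm(
  steps=[
    {"jaw": 50, "travel": [-16, -8, 0], "turn": 0},
    {"jaw": 50, "travel": [-16, -8, 0], "turn": 0},
    {"jaw": 50, "travel": [-16, -8, 0], "turn": 0},
    {"jaw": 50, "travel": [-10, -6, 0], "turn": 0},
    {"jaw": 50, "travel": [-5, -4, 0], "turn": 0},
    {"jaw": 50, "travel": [0, 0, 0], "turn": 0},
    {"jaw": 50, "travel": [0, 0, 0], "turn": 0},
    {"jaw": 50, "travel": [0, 0, 0], "turn": 0},
    {"jaw": 50, "travel": [0, 0, 0], "turn": 0},
    {"jaw": 50, "travel": [0, 0, 0], "turn": 0},
  ],
)

```text
time_s: 18.0
eef_pos: [0.4422, -0.2892, 0.12]
orientation: [[-0.351, 0.936, 0.0], [0.936, 0.351, 0.0], [-0.0, 0.0, -1.0]]
contact_force: [-0.7, -0.3, -0.3]
gripper_width: 0.669
grip_force: 37.6
```

```bash
python3 - <<'E'
from h import *
g=snap("scene","pics/s8.png");s=readout.read_state();print(s["time_s"],s["eef_pos"],s["gripper_width"],s["contact_force"])
print(s["orientation"].T@(np.array([.440,-.292,.0185])-s["eef_pos"])*1000)
c=cv2.imread("pics/s8.png")[40:265,212:512]
cv2.imwrite("pics/s8b.png",cv2.resize(c,(800,600),interpolation=cv2.INTER_CUBIC))
E
```

```text
18.05 [ 0.44210771 -0.28940907  0.11994565] 0.6650513205097822 [ 0.02876973  0.82027408 -0.4147601 ]
[ -1.67646772  -2.89351564 101.44551494]
```

View pics/s8b.png

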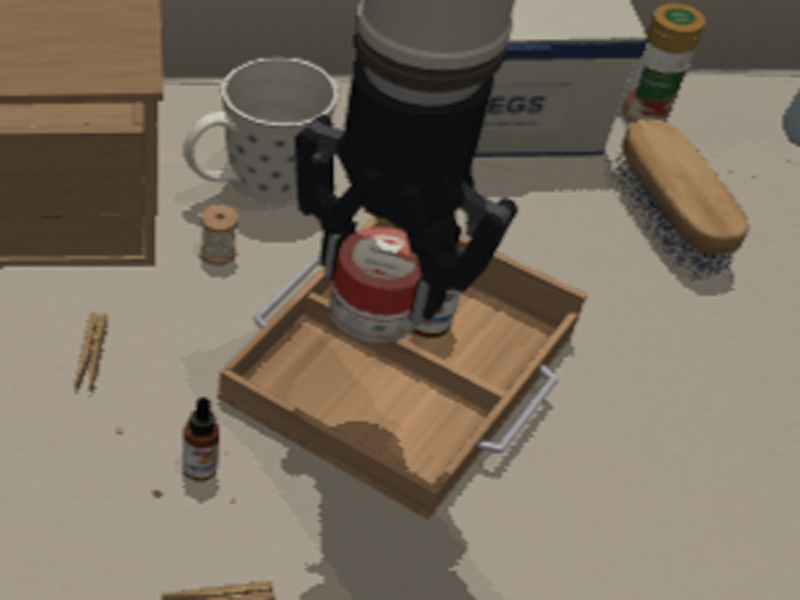

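The pot is held upright at (378,290), above the front compartment, and the bottle (435,320) stands undisturbed behind it. Lowering.

>>> jog_arm(
  steps=[
    {"jaw": 50, "travel": [-2, -2, 6], "turn": 0},
    {"jaw": 50, "travel": [0, 0, 12], "turn": 0},
    {"jaw": 50, "travel": [0, 0, 15], "turn": 0},
    {"jaw": 50, "travel": [0, 0, 16], "turn": 0},
    {"jaw": 50, "travel": [0, 0, 16], "turn": 0},
    {"jaw": 50, "travel": [0, 0, 14], "turn": 0},
    {"jaw": 50, "travel": [0, 0, 9], "turn": 0},
    {"jaw": 50, "travel": [0, 0, 6], "turn": 0},
    {"jaw": 50, "travel": [0, 0, 3], "turn": 0},
    {"jaw": 50, "travel": [0, 0, 0], "turn": 0},
  ],
)

```text
time_s: 18.88
eef_pos: [0.4405, -0.2925, 0.0222]
orientation: [[-0.35, 0.937, -0.0], [0.937, 0.35, 0.001], [0.001, -0.0, -1.0]]
contact_force: [-0.2, 0.4, -0.8]
gripper_width: 0.669
grip_force: 37.6
```

>>> jog_arm(
  steps=[
    {"jaw": 50, "travel": [0, 0, 1], "turn": 0},
    {"jaw": 50, "travel": [0, 0, 1], "turn": 0},
    {"jaw": 50, "travel": [0, 0, 1], "turn": 0},
    {"jaw": 50, "travel": [0, 0, 1], "turn": 0},
    {"jaw": 50, "travel": [0, 0, 0], "turn": 0},
    {"jaw": 50, "travel": [0, 0, 0], "turn": 0},
    {"jaw": 50, "travel": [0, 0, 0], "turn": 0},
    {"jaw": 50, "travel": [0, 0, 0], "turn": 0},
    {"jaw": 50, "travel": [0, 0, 0], "turn": 0},
    {"jaw": 50, "travel": [0, 0, 0], "turn": 0},
  ],
)

```text
time_s: 19.72
eef_pos: [0.4407, -0.2928, 0.0188]
orientation: [[-0.35, 0.937, 0.0], [0.937, 0.35, 0.0], [0.0, 0.0, -1.0]]
contact_force: [0.7, 0.4, -0.9]
gripper_width: 0.669
grip_force: 37.6
```

>>> jog_arm(
  steps=[
    {"jaw": 50, "travel": [0, 0, 0.5], "turn": 0},
    {"jaw": 50, "travel": [0, 0, 0.5], "turn": 0},
    {"jaw": 50, "travel": [0, 0, 0.5], "turn": 0},
    {"jaw": 50, "travel": [0, 0, 0], "turn": 0},
    {"jaw": 50, "travel": [0, 0, 0], "turn": 0},
    {"jaw": 50, "travel": [0, 0, 0], "turn": 0},
    {"jaw": 50, "travel": [0, 0, 0], "turn": 0},
    {"jaw": 50, "travel": [0, 0, 0], "turn": 0},
    {"jaw": 50, "travel": [0, 0, 0], "turn": 0},
    {"jaw": 50, "travel": [0, 0, 0], "turn": 0},
  ],
)

```text
time_s: 20.55
eef_pos: [0.4407, -0.2928, 0.0185]
orientation: [[-0.35, 0.937, -0.0], [0.937, 0.35, -0.001], [-0.001, -0.001, -1.0]]
contact_force: [-4.5, 2.1, 13.2]
gripper_width: 0.667
grip_force: 38.8
```

The pot is on the floor (13 N upward). Releasing, then straight up.

>>> jog_arm(
  steps=[
    {"jaw": 58, "travel": [0, 0, 0], "turn": 0},
    {"jaw": 60, "travel": [0, 0, 0], "turn": 0},
    {"jaw": 64, "travel": [0, 0, 0], "turn": 0},
    {"jaw": 70, "travel": [0, 0, 0], "turn": 0},
    {"jaw": 76, "travel": [0, 0, 0], "turn": 0},
    {"jaw": 80, "travel": [0, 0, 0], "turn": 0},
    {"jaw": 80, "travel": [0, 0, 0], "turn": 0},
    {"jaw": 80, "travel": [0, 0, 0], "turn": 0},
    {"jaw": 80, "travel": [0, 0, 0], "turn": 0},
    {"jaw": 80, "travel": [0, 0, 0], "turn": 0},
  ],
)

```text
time_s: 21.38
eef_pos: [0.4407, -0.2928, 0.0173]
orientation: [[-0.35, 0.937, 0.0], [0.937, 0.35, 0.0], [-0.0, 0.0, -1.0]]
contact_force: [-0.6, -0.5, 0.3]
gripper_width: 0.936
grip_force: 0.0
```

>>> jog_arm(
  steps=[
    {"jaw": 80, "travel": [0, 0, -4], "turn": 0},
    {"jaw": 80, "travel": [0, 0, -8], "turn": 0},
    {"jaw": 80, "travel": [0, 0, -14], "turn": 0},
    {"jaw": 80, "travel": [0, 0, -20], "turn": 0},
    {"jaw": 80, "travel": [0, 0, -25], "turn": 0},
    {"jaw": 80, "travel": [0, 0, -25], "turn": 0},
    {"jaw": 80, "travel": [0, 0, -25], "turn": 0},
    {"jaw": 80, "travel": [0, 0, -25], "turn": 0},
    {"jaw": 80, "travel": [0, 0, -20], "turn": 0},
    {"jaw": 80, "travel": [0, 0, -10], "turn": 0},
  ],
)

```text
time_s: 22.22
eef_pos: [0.4422, -0.2931, 0.1972]
orientation: [[-0.35, 0.937, 0.004], [0.937, 0.35, -0.003], [-0.004, 0.002, -1.0]]
contact_force: [1.0, -0.1, -1.2]
gripper_width: 0.937
grip_force: 0.0
```

```bash
python3 - <<'E'
from h import *
g=snap("scene","pics/s9.png");s=readout.read_state();print(s["time_s"],s["eef_pos"],s["contact_force"])
cv2.imwrite("pics/s9b.png",cv2.resize(cv2.imread("pics/s9.png")[60:300,92:412],(800,600),interpolation=cv2.INTER_CUBIC))
E
```

```text
22.2667 [ 0.44262049 -0.29344197  0.19769683] [ 1.04763931 -0.83265262  0.82160673]
```

View pics/s9b.png

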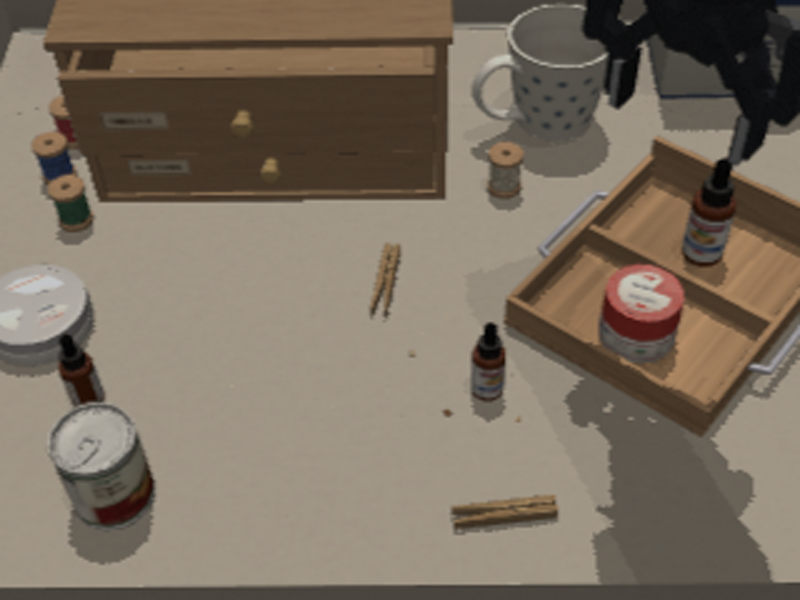

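The pot (642,310) stands in the front compartment, the bottle (708,215) in the back one, and the tin (100,465) is untouched. The gripper is clear. Handing in.

```bash
python3 -c "
from bench import robot
print(robot.sign_off())"
```

```text
the job is handed in; nothing more can be done
None
```

I handed the job in at about 22 s of the 64 s allowed: the last picture shows the tall bottle upright in the back compartment, the pot upright in the front one and the tin where it stood; the hand-in gave no verdict.

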